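# Lay out the specimen-preparation instruments by length beside the specimen dish

## Robot

A 7-joint arm with a two-finger parallel gripper is mounted at the origin on the work surface. World frame = base frame: x ahead of the robot, y to its left, z up, the work surface at z = 0. Lengths are in m, angles in rad, forces in N, time in s.
With the tool pointing down it reaches from about 0.425 to 0.95 m from the base axis. Payload 4.7 kg.
Tool frame: the origin (TCP) lies midway between the tips of the shut fingers; the grasp point (between the pads) lies 19 mm behind it; z points along the fingers, y is the line along which they close (so a half turn about z gives the same grasp; the last joint's range is limited). The gripper opens to 85 mm and grips with 20 to 120 N. Pads are 22 mm wide; open, the fingers measure 114 mm over their backs; the gripper's body (76 mm by 85 mm) begins 54 mm behind the grasp point. The pads swing forward as they close: fully open they stand 13 mm farther back than shut.
Start: joints at [-1.159, 0.469, -0.049, 1.532, 0.024, 1.141, -0.082], TCP at [0.288, 0.611, 0.231] pointing down, gripper open.
Joint ranges: [-2.59, 2.59], [-0.33, 1.99], [-1.39, 1.29], [0.1, 2.45], [-1.04, 4.18], [0.21, 1.99], [-2.66, 2.66]. Speed limits (rad/s): [2.57, 2.57, 3.14, 3.14, 3.14, 3.14, 3.14].

## Interface

Orientations are given as a unit quaternion [x, y, z, w].
In Python, from workcell import manip, get_image, spotter gives the robot as it stands.
- The arm moves only by the shell command python3 -m handwheel 'ROWS' [FORCE]. ROWS is JSON, a list of rows, each a list of 5 numbers: the shift along the tool's x, y, z in mm, then the turn about the tool's z in degrees, then the gripper's target within -1 to 1 (fully open at 1, half-way at 0, shut at -1). A call has 1 to 10 rows; each row shifts and turns the commanded pose from where the row before left it, along the tool's axes as they then stand; what a row does not reach is not made up. A row lasts 1/12 s, in which the tool goes at most 41.7 mm and 7.16 degrees, less where a joint would pass 70% of its speed; a pose out of reach is approached as far as the arm can. A call is refused whole if a number of a shift passes 41.7 or a number of a turn 7.16, either way. A call with a gripper value outside its range is refused whole. The fingers move at their own pace and stop on an object; FORCE is the grip in N (left out, the last holds). Time passes only in rows, so rows that do not move let the fingers close. It gives the time, the measured TCP pose, the force, the opening and the grip force at its end, in the units of the state.
- manip.read_state(): the state, without advancing time (a new reading comes with each control period).
- get_image(name): name is "side" or "top"; returns a dict with "frame" (384x512x3 uint8, red, green, blue), "intrinsics" (3x3 intrinsics, pixels), "k1" (the pictures are not rectified: a ray, as slopes to the right and down, at radius r is drawn at 1 + k1 r^2 times it, then the intrinsics apply), "origin" and "attitude" of the camera in the world. Camera axes: x right, y down, z forward; pixel columns grow to the right and rows downward; lengths in m; the calibration is good to about 2 mm. A picture is of the moment at which its call begins. There is no depth.
- manip.close_job(): hands the job in; it is judged then, once.
Trained networks look in a picture, given as the dict that the camera call returned (one of the last four; its "shot" number tells which), for a name from the list of things; names that differ only in an ending like _2 or _b are one class to them, and where a whole thing is asked for, a point or a joint stands for the part that bears it (a point fixed in the world has none). Each returns a list of dicts, best first, with "conf" (0 to 1); they miss things now and then, are a little off and sometimes report something else, mostly with a low value. They report only what shows in the picture. A call takes as long as a camera call. They do not tell look-alikes from the thing itself.
- spotter.search_frame(thing, picture): "extent" ([left, top, width, height] as shares, 0 to 1, of the picture: columns of its width, rows of its height, round what is visible of it).
- spotter.place_of(thing, picture): "centre" ([row, column] as shares, 0 to 1, of the picture: columns of its width, rows of its height: a listed point, or the origin of a listed thing).
The state is a dict: "clock": time; "q": joint angles; "joint_vel": joint speeds; "joint_torque": joint torques, N m; "tool_pos": TCP position; "tool_rot": TCP orientation; "ft_force": force on the tool from outside, world axes, zero at the start; "ft_torque": the same for the moment, N m; "grip_width": opening from 0.0 (shut) to 1.0 (fully open); "gripper_force": force on a finger pad.
Only numpy, scipy, OpenCV 4.12 (cv2) and the standard library are available. Lean on these libraries where they do the work, as an engineer would, in place of code of your own. Each camera call takes 0.05 s, during which the arm holds its last target. There are 200 camera calls.

## Task

Lay the four loose instruments into the kit tray in their order of use, which is also their order of length: forceps on the strip at the end of the row on the white specimen dish's side, then the needle probe, then the flat spatula, and the long round-ended scoop on the strip at the other end. Each instrument lies flat on its own white strip, along it and centred on it, either end forward.

Things in the scene. Friction and masses are not known exactly. Their poses are not given: they have to be found in the camera images.
- forceps: forceps, the shortest instrument: 95 mm long, about 25 g, two dark steel arms joined at the rear and tip, rigid. At mid-length 16 mm wide with 28 mm of parallel sides, 10 mm high. Origin: mid-length, mid-width, on its underside; x axis towards the tip, z up. Grip it across its width at the origin. Starts on the bench beside the tray, tip away from the robot.
- probe: needle probe, second shortest: 125 mm long, about 30 g; straight black handle 12 mm wide, 10 mm high, flat underneath, from 62.5 mm behind to 20 mm ahead of the origin, then a thin needle. Origin: mid-length, mid-width, on its underside; x axis towards the tip, z up. Grip it across its width at the origin, or up to 20 mm behind. Starts on the bench beside the tray, tip away from the robot.
- spatula: flat-bladed spatula, third in length: 155 mm long, about 35 g; straight black handle 12 mm wide, 10 mm high, flat underneath, from 77.5 mm behind to 20 mm ahead of the origin, then a straight flat blade 20 mm wide. Origin: mid-length, mid-width, on its underside; x axis towards the tip, z up. Grip it across its width at the origin, or up to 20 mm behind. Starts on the bench beside the tray, tip away from the robot.
- scoop: round-ended scoop, the longest instrument: 185 mm long, about 40 g; straight black handle 12 mm wide, 10 mm high, flat underneath, from 92.5 mm behind to 25 mm ahead of the origin, then a thin stem and a round flat end 30 mm across. Origin: mid-length, mid-width, on its underside; x axis towards the tip, z up. Grip it across its width at the origin, or up to 20 mm behind. Starts on the bench beside the tray, tip away from the robot.
- tray: shallow dark steel kit tray fixed on the bench, 226 mm (its x) by 256 mm (its y), floor 3 mm thick, walls 3 mm thick, rim 14 mm high. Origin: centre of its underside, on the bench. The row of four strips runs along its y axis, at y = +81, +27, -27 and -81 mm; its yaw is within 0.25 rad of zero.
- dish: specimen dish, fixed: a small white open dish on a round black base 80 mm across, 24 mm high in all, on the robot's side of the tray, either on the left (y about +0.185 m) or on the right (y about -0.185 m); a small brown jar with a black cap stands on the other side. Origin: centre of its underside.
- strip_a: one of four identical white silicone strips, 205 mm long (its x axis), 26 mm wide, 2 mm thick, fixed side by side 54 mm apart in the tray, each along the tray's x axis; which of them lies where in the row changes. Origin: centre of its underside, on the tray floor; its top is 2 mm above its origin, 5 mm above the bench.
- strip_b: one of four identical white silicone strips, 205 mm long (its x axis), 26 mm wide, 2 mm thick, fixed side by side 54 mm apart in the tray, each along the tray's x axis; which of them lies where in the row changes. Origin: centre of its underside, on the tray floor; its top is 2 mm above its origin, 5 mm above the bench.
- strip_c: one of four identical white silicone strips, 205 mm long (its x axis), 26 mm wide, 2 mm thick, fixed side by side 54 mm apart in the tray, each along the tray's x axis; which of them lies where in the row changes. Origin: centre of its underside, on the tray floor; its top is 2 mm above its origin, 5 mm above the bench.
- strip_d: one of four identical white silicone strips, 205 mm long (its x axis), 26 mm wide, 2 mm thick, fixed side by side 54 mm apart in the tray, each along the tray's x axis; which of them lies where in the row changes. Origin: centre of its underside, on the tray floor; its top is 2 mm above its origin, 5 mm above the bench.
Not all that is in view belongs to the job. What is shaped like the scoop but yellow is not meant.

How it is judged:
By the outcome, as a careful person would: the job done as asked, in the order asked, and still so for the second after the job is handed in, with the robot touching nothing.
It also fails if it takes over 120 s, if anything falls off the work surface, if the arm or the gripper's body presses on something with over 40 N, if the wrist force passes 120 N, or if a joint passes its speed limit or range.

## Working session

There is one attempt and no reset: what is moved stays moved. The work goes in short steps, Python scripts to look and compute and a shell command to move; the robot and the scene stay as the last step left them, time stands still between calls to the robot, and variables do not carry over. Pictures are saved under pics/ and viewed, at most 14 in all, crops included, and the job is handed in when it is done.

```bash
mkdir -p pics; cat > h.py <<'E'
import numpy as np, cv2
from scipy.spatial.transform import Rotation as R
from workcell import manip, get_image, spotter
def cam(p):
    A=np.array(p["attitude"],float)
    Rm=R.from_quat(A).as_matrix() if A.shape==(4,) else A
    return np.array(p["intrinsics"]),p["k1"],np.array(p["origin"]),Rm
def pix2w(p,u,v,z):
    K,k1,o,Rm=cam(p)
    d=np.array([(u-K[0,2])/K[0,0],(v-K[1,2])/K[1,1]]);s=d.copy()
    for _ in range(30): s=d/(1+k1*(s@s))
    r=Rm@np.array([s[0],s[1],1]); return (o+r*(z-o[2])/r[2])
def w2pix(p,X):
    K,k1,o,Rm=cam(p); c=Rm.T@(np.array(X)-o); s=c[:2]/c[2]; s=s*(1+k1*(s@s))
    return K[0,0]*s[0]+K[0,2],K[1,1]*s[1]+K[1,2]
def save(p,n): cv2.imwrite("pics/"+n,p["frame"][:,:,::-1])
def tool():
    s=manip.read_state(); Rm=R.from_quat(s["tool_rot"]).as_matrix(); return s,np.array(s["tool_pos"]),Rm
E
python3 - <<'E'
from h import *
for n in("top","side"):
    p=get_image(n); save(p,n+"0.png")
    print(n,p["intrinsics"],p["k1"],p["origin"],p["attitude"])
    for t in "forceps probe spatula scoop tray dish strip_a".split():
        z=.005
        print(t,[(round(d["conf"],2),np.round([d["centre"][1]*512,d["centre"][0]*384]),pix2w(p,d["centre"][1]*512,d["centre"][0]*384,z).round(3)[:2]) for d in spotter.place_of(t,p)])
s,t,Rm=tool(); print(s["clock"],t,Rm.round(3),s["grip_width"])
E
```

```text
top [[487.45244371   0.         250.95332839]
 [  0.         487.45244371 183.81022138]
 [  0.           0.           1.        ]] 0.0003146863249005563 [2.63394335e-01 1.04636875e-03 1.52973975e+00] [ 0.70935519 -0.70350894  0.03503548 -0.02574673]
forceps [(0.48, array([357., 181.]), array([ 0.407, -0.353])), (0.45, array([345., 113.]), array([ 0.624, -0.317]))]
probe [(0.68, array([144., 114.]), array([0.613, 0.323]))]
spatula [(0.63, array([357., 181.]), array([ 0.407, -0.353]))]
scoop [(0.61, array([151., 251.]), array([0.184, 0.29 ])), (0.59, array([146., 178.]), array([0.411, 0.311])), (0.59, array([273., 124.]), array([ 0.587, -0.087]))]
tray [(0.94, array([250., 122.]), array([ 0.593, -0.013])), (0.56, array([189., 196.]), array([0.356, 0.175]))]
dish [(0.82, array([186., 195.]), array([0.359, 0.183]))]
strip_a [(0.92, array([239., 120.]), array([0.599, 0.02 ])), (0.66, array([219., 120.]), array([0.598, 0.084])), (0.59, array([256., 121.]), array([ 0.594, -0.033])), (0.56, array([271., 124.]), array([ 0.585, -0.081]))]
side [[447.20233503   0.         262.09846692]
 [  0.  
[... 408 characters left out ...]
14, -0.35 ]))]
scoop [(0.77, array([171., 156.]), array([0.192, 0.304])), (0.62, array([240., 146.]), array([0.408, 0.308])), (0.49, array([344., 216.]), array([ 0.579, -0.092]))]
tray [(0.73, array([231., 173.]), array([0.347, 0.169])), (0.65, array([334., 195.]), array([ 0.59 , -0.005]))]
dish [(0.58, array([232., 173.]), array([0.349, 0.166]))]
strip_a [(0.88, array([344., 214.]), array([ 0.582, -0.084])), (0.87, array([333., 191.]), array([0.593, 0.012])), (0.87, array([337., 203.]), array([ 0.583, -0.04 ])), (0.74, array([326., 183.]), array([0.591, 0.055]))]
0.8 [0.28798002 0.61050056 0.23135881] [[-0.904  0.427 -0.   ]
 [ 0.427  0.904  0.   ]
 [ 0.     0.    -1.   ]] 1.004730803004354
```

```bash
python3 -c "
import cv2
for n in('top','side'):
    i=cv2.imread(f'pics/{n}0.png');cv2.imwrite(f'pics/{n}0b.png',cv2.resize(i,(768,576),interpolation=cv2.INTER_CUBIC))"
```

```text
(no output)
```

View pics/top0b.png

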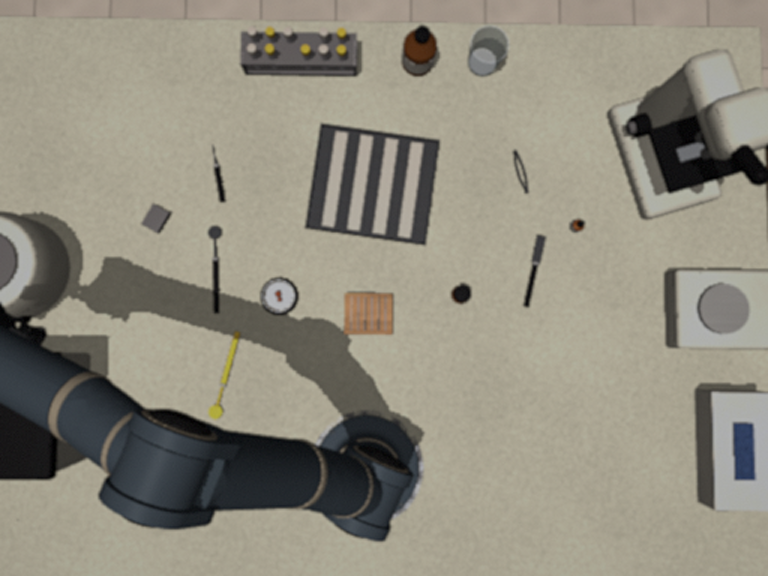

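View pics/side0b.png

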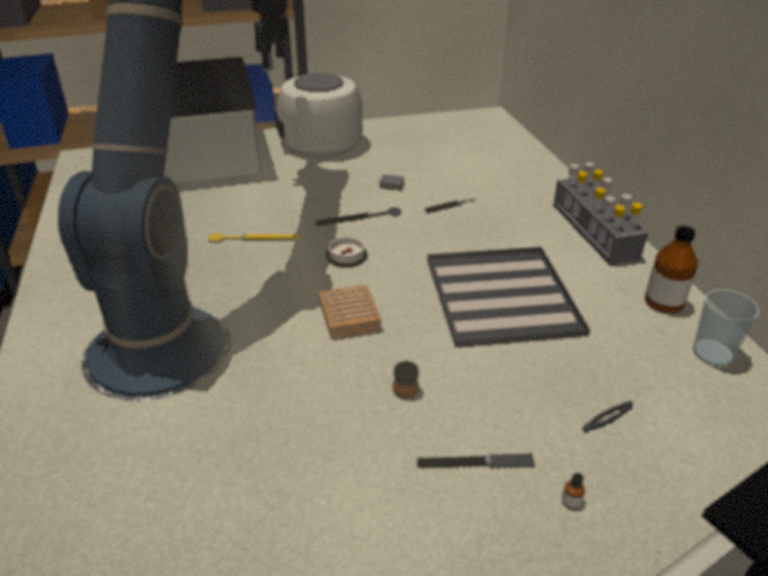

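The dish sits to the left, at about (280,295) in the enlarged top view. That puts forceps at +81, probe at +27, spatula at −27 and scoop at −81. In that view the probe is at (218,175), the scoop at (215,268), the forceps at (520,172), the spatula at (535,270) and the yellow decoy at (228,375). Next I'll measure precisely.

```bash
cat >> h.py <<'E'
def blob(p,roi,z,dark=None,bright=None,up=4):
    """largest component in roi (x0,y0,x1,y1): world centroid, yaw, extents along axis"""
    x0,y0,x1,y1=roi; g=p["frame"][y0:y1,x0:x1].astype(np.uint8).max(2)
    g=cv2.resize(g,None,fx=up,fy=up,interpolation=cv2.INTER_CUBIC)
    m=((g<dark) if dark is not None else (g>bright)).astype(np.uint8)
    n,l,st,c=cv2.connectedComponentsWithStats(m); out=[]
    for i in range(1,n):
        if st[i,4]<40*up: continue
        v,u=np.nonzero(l==i); k=slice(None,None,3)
        P=np.array([pix2w(p,(a+.5)/up-.5+x0,(b+.5)/up-.5+y0,z)[:2] for a,b in zip(u[k],v[k])])
        w,V=np.linalg.eigh(np.cov(P.T)); d=V[:,1]*np.sign(V[0,1]); c=P.mean(0); s=(P-c)@d; t=(P-c)@[-d[1],d[0]]
        mid=c+d*(s.max()+s.min())/2
        out.append(dict(n=len(P),c=c.round(4),mid=mid.round(4),yaw=np.degrees(np.arctan2(d[1],d[0])).round(1),L=round(np.ptp(s)*1e3),W=round(np.ptp(t)*1e3)))
    return sorted(out,key=lambda o:-o["n"])
E
python3 - <<'E'
from h import *
p=get_image("top"); save(p,"t1.png")
rois=dict(probe=(132,92,160,142),scoop=(134,146,156,214),forceps=(332,94,362,134),spatula=(342,150,372,210))
for k,r in rois.items():
    g=p["frame"][r[1]:r[3],r[0]:r[2]].max(2)
    print(k,np.percentile(g,[0,2,10,50,90]))
    for th in(60,85,105): print(th,[list(o.values()) for o in blob(p,r,.006,dark=th)[:3]])
for o in blob(p,(198,78,300,168),.005,bright=130)[:6]: print(o)
a=p["frame"][90:215,130:160]; b=p["frame"][90:215,335:375]
im=np.hstack([cv2.resize(x,None,fx=4.7,fy=4.7,interpolation=cv2.INTER_CUBIC) for x in(a,b)])
cv2.imwrite("pics/crop1.png",im[:,:,::-1])
E
```

```text
probe [ 12.    24.98 134.   171.   174.  ]
60 [[321, array([0.5867, 0.3146]), array([0.5868, 0.3146]), np.float64(11.1), 74, 9]]
85 [[419, array([0.5871, 0.3146]), array([0.5873, 0.3146]), np.float64(11.3), 77, 12]]
105 [[507, array([0.5875, 0.3147]), array([0.5879, 0.3148]), np.float64(10.9), 79, 13]]
scoop [  6.  20.  66. 168. 176.]
60 [[608, array([0.3652, 0.3166]), array([0.3695, 0.3168]), np.float64(2.4), 109, 12], [87, array([0.4859, 0.3216]), array([0.4859, 0.3214]), np.float64(-89.1), 20, 18]]
85 [[840, array([0.3622, 0.3165]), array([0.3691, 0.3168]), np.float64(2.1), 113, 19], [275, array([0.4839, 0.3218]), array([0.4826, 0.322 ]), np.float64(-8.5), 27, 25]]
105 [[2688, array([0.3401, 0.3153]), array([0.362 , 0.3181]), np.float64(7.3), 133, 72], [421, array([0.4762, 0.3213]), array([0.4646, 0.3207]), np.float64(3.1), 66, 27]]
forceps [ 46.  84. 129. 170. 174.]
60 []
85 [[64, array([ 0.6557, -0.3123]), array([ 0.656 , -0.3122]), np.float64(13.2), 18, 9]]
105 [[420, array([ 0.6213, -0.3219]), array([ 0.6207, -0.3221]), np.float64(15.6), 94, 17]]
spatula [ 11.    35.98  88.   
[... 367 characters left out ...]
), 92, 12], [541, array([ 0.456, -0.358]), array([ 0.4558, -0.358 ]), np.float64(-12.9), 58, 18]]
{'n': 18052, 'c': array([ 0.5905, -0.0115]), 'mid': array([ 0.5904, -0.0109]), 'yaw': np.float64(-83.8), 'L': 347, 'W': 319}
{'n': 2782, 'c': array([ 0.579, -0.088]), 'mid': array([ 0.58  , -0.0881]), 'yaw': np.float64(-7.7), 'L': 205, 'W': 27}
{'n': 2774, 'c': array([ 0.5864, -0.0346]), 'mid': array([ 0.587 , -0.0347]), 'yaw': np.float64(-7.5), 'L': 205, 'W': 27}
{'n': 2773, 'c': array([0.5936, 0.0191]), 'mid': array([0.5941, 0.019 ]), 'yaw': np.float64(-7.7), 'L': 205, 'W': 27}
{'n': 2770, 'c': array([0.6006, 0.0725]), 'mid': array([0.6011, 0.0725]), 'yaw': np.float64(-7.6), 'L': 206, 'W': 27}
```

View pics/crop1.png

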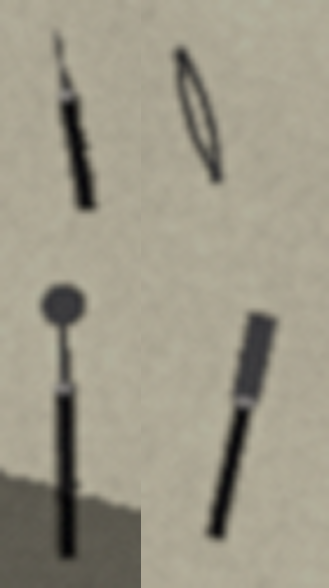

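The crops show all four instruments with tips pointing away from the robot and clean outlines. Next comes a small helper that works out the shifts to each target.

```bash
cat >> h.py <<'E'
G=dict(forceps=(.621,-.322,15.6),probe=(.609,.319,11.),spatula=(.409,-.3472,-13.),scoop=(.4055,.3185,2.5),
 s1=(.6008,.0725,-7.6),s2=(.5938,.019,-7.6),s3=(.5867,-.0346,-7.6),s4=(.5795,-.0881,-7.6))
def go(x,y,yaw,z=None):
    s,t,Rm=tool(); cur=np.degrees(np.arctan2(Rm[1,0],Rm[0,0])); w=(yaw+180-cur+180)%360-180
    a=np.radians(yaw+180); X=np.array([np.cos(a),np.sin(a)]); Y=np.array([X[1],-X[0]]); d=np.array([x,y])-t[:2]
    print("turn %.1f deg, then x %.1f y %.1f mm; tool z=%.1f"%(-w,d@X*1e3,d@Y*1e3,t[2]*1e3),"clock",round(s["clock"],1),"q7",round(s["q"][6],2),"grip",round(s["grip_width"],3),round(s["gripper_force"],1),"F",np.round(s["ft_force"],1))
E
python3 -c "from h import *;go(*G['forceps'])"
python3 -m handwheel '[[0,0,0,-6.8,-0.1],[0,0,0,-6.8,-0.1],[0,0,0,-6.8,-0.1],[0,0,0,-6.8,-0.1],[0,0,0,-6.8,-0.1],[0,0,0,-6.8,-0.1],[0,0,0,0,-0.1],[0,0,0,0,-0.1]]' 40
python3 -c "from h import *;go(*G['forceps'])"
```

```text
turn -40.9 deg, then x -70.0 y -987.7 mm; tool z=231.4 clock 0.8 q7 -0.08 grip 1.001 0.0 F [ 0.4 -0.6 -0.8]
clock: 1.52
tool_pos: [0.2882, 0.6104, 0.2313]
tool_rot: [-0.134, 0.991, 0.0, -0.0]
ft_force: [0.8, 0.8, 0.2]
grip_width: 0.449
gripper_force: 0.0
turn -0.2 deg, then x -69.8 y -987.6 mm; tool z=231.3 clock 1.5 q7 0.56 grip 0.449 0.0 F [0.8 0.8 0.2]
```

```bash

python3 -m handwheel '[[0,-30,0,0,-0.1],[0,-38,0,0,-0.1],[-2,-38,0,0,-0.1],[-2,-38,0,0,-0.1],[-2,-38,0,0,-0.1],[-2,-38,0,0,-0.1],[-2,-38,0,0,-0.1],[-2,-38,0,0,-0.1],[-2,-38,0,0,-0.1],[-2,-38,0,0,-0.1]]' >/dev/null
python3 -m handwheel '[[-3,-38,0,0,-0.1],[-3,-38,0,0,-0.1],[-3,-38,0,0,-0.1],[-3,-38,0,0,-0.1],[-3,-38,0,0,-0.1],[-3,-38,0,0,-0.1],[-3,-38,0,0,-0.1],[-3,-38,0,0,-0.1],[-3,-38,0,0,-0.1],[-3,-38,0,0,-0.1]]'
python3 -c "from h import *;go(*G['forceps'])"
```

```text
clock: 3.18
tool_pos: [0.5342, -0.1034, 0.2317]
tool_rot: [-0.134, 0.991, 0.0, 0.0]
ft_force: [1.2, 0.5, -0.0]
grip_width: 0.447
gripper_force: 0.0
turn -0.2 deg, then x -24.8 y -233.9 mm; tool z=231.7 clock 3.2 q7 2.01 grip 0.447 0.0 F [ 1.2  0.5 -0. ]
```

```bash

python3 -m handwheel '[[-4,-38,0,0,-0.1],[-4,-38,0,0,-0.1],[-4,-38,0,0,-0.1],[-4,-38,0,0,-0.1],[-4,-38,10,0,-0.1],[-4,-30,30,0,-0.1],[0,-12,30,0,-0.1],[0,0,30,0,-0.1],[0,0,20,0,-0.1],[0,0,0,0,-0.1]]' 
python3 -m handwheel '[[0,0,0,0,-0.1],[0,0,0,0,-0.1]]' >/dev/null
python3 - <<'E'
from h import *
p=get_image("top"); go(*G['forceps'])
print(blob(p,(332,94,362,134),.006,dark=105)[:2])
p=get_image("side"); save(p,"s2.png")
cv2.imwrite("pics/s2c.png",cv2.resize(p["frame"][180:340,320:512],None,fx=3,fy=3)[:,:,::-1])
E
```

```text
clock: 4.02
tool_pos: [0.6158, -0.3166, 0.1063]
tool_rot: [-0.134, 0.991, 0.003, -0.004]
ft_force: [-0.5, 0.4, -0.7]
grip_width: 0.448
gripper_force: 0.0
turn -0.1 deg, then x 0.2 y -3.5 mm; tool z=114.3 clock 4.2 q7 2.4 grip 0.449 0.0 F [ 0.3 -0.4 -0. ]
[{'n': 5134, 'c': array([ 0.616, -0.329]), 'mid': array([ 0.6201, -0.3301]), 'yaw': np.float64(-15.7), 'L': 150, 'W': 100}]
```

View pics/s2c.png

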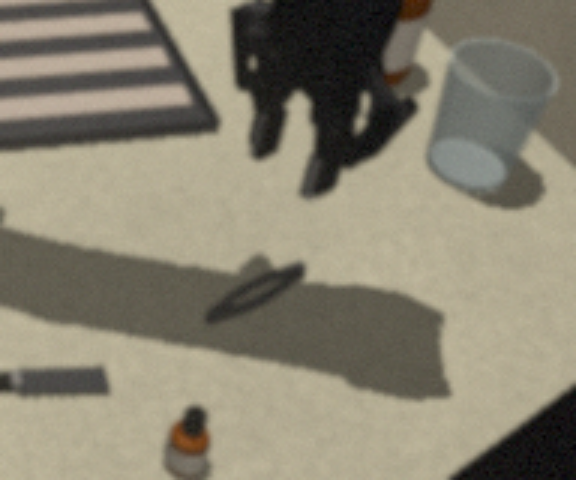

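The fingers are above the forceps and straddling it along its width (the crop shows it at about (255,290)). Descending.

```bash

python3 -m handwheel '[[0,-3.5,25,0,-0.1],[0,0,25,0,-0.1],[0,0,20,0,-0.1],[0,0,15,0,-0.1],[0,0,12,0,-0.1],[0,0,8,0,-0.1],[0,0,4,0,-0.1],[0,0,0,0,-0.1],[0,0,0,0,-0.1],[0,0,0,0,-0.1]]' 
python3 -c "from h import *;go(*G['forceps'])"
```

```text
clock: 5.12
tool_pos: [0.6205, -0.3219, 0.004]
tool_rot: [-0.135, 0.991, -0.001, 0.001]
ft_force: [0.8, 0.0, -0.3]
grip_width: 0.446
gripper_force: 0.0
turn -0.1 deg, then x -0.4 y -0.2 mm; tool z=4.0 clock 5.1 q7 2.43 grip 0.446 0.0 F [ 0.8  0.  -0.3]
```

```bash

python3 -m handwheel '[[0,0,1,0,-0.5],[0,0,0,0,-0.8],[0,0,0,0,-1],[0,0,0,0,-1],[0,0,0,0,-1],[0,0,0,0,-1],[0,0,0,0,-1],[0,0,0,0,-1]]' 40
python3 -m handwheel '[[0,0,-5,0,-1],[0,0,-15,0,-1],[0,0,-20,0,-1],[0,0,-20,0,-1],[0,0,-10,0,-1],[0,0,-3,0,-1],[0,0,0,0,-1],[0,0,0,0,-1]]'
python3 -c "from h import *;go(*G['s1'])"
```

```text
clock: 5.78
tool_pos: [0.6203, -0.3218, 0.0027]
tool_rot: [-0.135, 0.991, -0.0, 0.001]
ft_force: [-0.4, 0.6, 5.6]
grip_width: 0.168
gripper_force: 41.0
clock: 6.45
tool_pos: [0.6192, -0.321, 0.0742]
tool_rot: [-0.135, 0.991, 0.0, -0.001]
ft_force: [-0.4, 0.5, 0.5]
grip_width: 0.17
gripper_force: 40.4
turn 23.2 deg, then x 70.3 y 387.6 mm; tool z=74.2 clock 6.5 q7 2.41 grip 0.17 40.4 F [-0.4  0.5  0.5]
```

```bash

python3 -m handwheel '[[0,0,0,5.8,-1],[0,0,0,5.8,-1],[0,0,0,5.8,-1],[0,0,0,5.8,-1],[5,25,0,0,-1],[8,35,0,0,-1],[8,38,0,0,-1],[8,38,0,0,-1],[8,38,0,0,-1],[8,38,0,0,-1]]' >/dev/null
python3 -m handwheel '[[8,38,0,0,-1],[8,38,0,0,-1],[5,38,0,0,-1],[4,30,0,0,-1],[0,16,0,0,-1],[0,6,0,0,-1],[0,0,0,0,-1],[0,0,0,0,-1]]' >/dev/null
python3 -c "from h import *;go(*G['s1'])"
```

```text
turn -0.1 deg, then x 1.0 y 11.6 mm; tool z=74.3 clock 8.0 q7 1.49 grip 0.166 40.4 F [-0.3 -1.6 -0.4]
```

```bash

python3 -m handwheel '[[1,8,0,0,-1],[0,3.6,10,0,-1],[0,0,20,0,-1],[0,0,15,0,-1],[0,0,10,0,-1],[0,0,6,0,-1],[0,0,0,0,-1],[0,0,0,0,-1]]'  >/dev/null
python3 -c "from h import *;go(*G['s1'])"
```

```text
turn -0.1 deg, then x 0.5 y -1.3 mm; tool z=13.9 clock 8.6 q7 1.5 grip 0.173 40.4 F [ 0.5 -0.7 -0.3]
```

```bash

python3 -m handwheel '[[0.5,-1.3,3,0,-1],[0,0,2,0,-1],[0,0,0,0,-1],[0,0,0,0,-1],[0,0,0,0,-0.5],[0,0,0,0,-0.4],[0,0,0,0,-0.3],[0,0,0,0,-0.3],[0,0,0,0,-0.3]]'
python3 -m handwheel '[[0,0,-5,0,-0.3],[0,0,-15,0,-0.3],[0,0,-25,0,-0.3],[0,0,-30,0,-0.3],[0,0,-15,0,-0.3],[0,0,-5,0,-0.3],[0,0,0,0,-0.3]]' >/dev/null
python3 -c "from h import *;go(*G['probe'])"
```

```text
clock: 9.37
tool_pos: [0.6007, 0.0729, 0.009]
tool_rot: [0.067, 0.998, 0.0, 0.0]
ft_force: [-0.2, 1.2, 0.4]
grip_width: 0.351
gripper_force: 0.0
turn -18.7 deg, then x -54.2 y 240.0 mm; tool z=105.6 clock 9.9 q7 1.45 grip 0.347 0.0 F [-0.6 -0.  -0.9]
```

Moving on towards the probe; from there I can check the forceps from above.

```bash

python3 -m handwheel '[[0,0,0,-6.3,-0.1],[0,0,0,-6.2,-0.1],[0,0,0,-6.2,-0.1],[-6,25,0,0,-0.1],[-8,35,0,0,-0.1],[-10,38,0,0,-0.1],[-10,38,0,0,-0.1],[-10,38,0,0,-0.1],[-7,36,0,0,-0.1],[-3,22,0,0,-0.1]]' >/dev/null
python3 -m handwheel '[[0,8,0,0,-0.1],[0,0,0,0,-0.1],[0,0,0,0,-0.1]]' >/dev/null
python3 - <<'E'
from h import *
go(*G['probe'])
p=get_image("top"); save(p,"t3.png")
cv2.imwrite("pics/t3c.png",cv2.resize(p["frame"][70:220,120:320],None,fx=4,fy=4,interpolation=cv2.INTER_CUBIC)[:,:,::-1])
E
```

```text
turn 0.0 deg, then x -2.2 y 1.6 mm; tool z=102.6 clock 11.0 q7 1.37 grip 0.448 0.0 F [-0.8 -1.4 -0.9]
```

View pics/t3c.png

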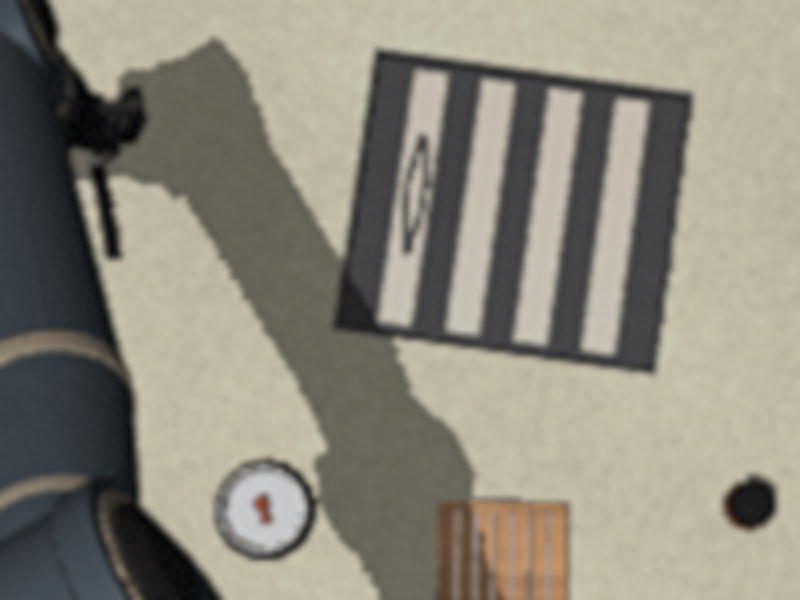

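The forceps lies along and centred on the leftmost strip, at about (416,195) in the crop. The gripper hangs over the probe at about (100,130). Descending.

```bash

python3 -m handwheel '[[-2.2,1.6,25,0,-0.1],[0,0,25,0,-0.1],[0,0,20,0,-0.1],[0,0,12,0,-0.1],[0,0,9,0,-0.1],[0,0,5,0,-0.1],[0,0,2.6,0,-0.1],[0,0,0,0,-0.1],[0,0,0,0,-0.1]]' 
python3 -c "
from h import *
go(*G['probe'])
p=cv2.imread('pics/t3.png')[:,:,::-1]; q=get_image('top'); print(blob(dict(q,frame=p),(216,96,232,138),.008,dark=120)[:2])"
```

```text
clock: 11.83
tool_pos: [0.6102, 0.3209, 0.0063]
tool_rot: [-0.096, 0.995, 0.0, 0.001]
ft_force: [0.1, -0.1, 0.9]
grip_width: 0.448
gripper_force: 0.0
turn 0.0 deg, then x 1.6 y -1.7 mm; tool z=6.3 clock 11.8 q7 1.39 grip 0.448 0.0 F [ 0.1 -0.1  0.9]
[{'n': 885, 'c': array([0.5909, 0.0524]), 'mid': array([0.6081, 0.0515]), 'yaw': np.float64(-3.1), 'L': 135, 'W': 23}, {'n': 685, 'c': array([0.631 , 0.0892]), 'mid': array([0.6126, 0.0903]), 'yaw': np.float64(-3.3), 'L': 126, 'W': 18}]
```

```bash

python3 -m handwheel '[[1.6,-1.7,2.3,0,-0.1],[0,0,0,0,-0.5],[0,0,0,0,-0.8],[0,0,0,0,-1],[0,0,0,0,-1],[0,0,0,0,-1],[0,0,0,0,-1],[0,0,0,0,-1],[0,0,0,0,-1]]' 40
python3 -m handwheel '[[0,0,-5,0,-1],[0,0,-15,0,-1],[0,0,-20,0,-1],[0,0,-20,0,-1],[0,0,-10,0,-1],[0,0,-3,0,-1],[0,0,0,0,-1],[0,0,0,0,-1]]'
python3 -c "from h import *;go(*G['s2'])"
```

```text
clock: 12.63
tool_pos: [0.6085, 0.3189, 0.0035]
tool_rot: [-0.096, 0.995, 0.0, 0.0]
ft_force: [-1.2, -0.5, 3.2]
grip_width: 0.12
gripper_force: 40.7
clock: 13.3
tool_pos: [0.6076, 0.3186, 0.0755]
tool_rot: [-0.096, 0.995, -0.0, -0.001]
ft_force: [-0.1, 0.2, -0.8]
grip_width: 0.119
gripper_force: 40.2
turn 18.7 deg, then x -25.9 y -298.8 mm; tool z=75.5 clock 13.3 q7 1.37 grip 0.119 40.2 F [-0.1  0.2 -0.8]
```

```bash

python3 -m handwheel '[[0,0,0,6.3,-1],[0,0,0,6.2,-1],[0,0,0,6.2,-1],[-2,-25,0,0,-1],[-3,-35,0,0,-1],[-4,-38,0,0,-1],[-4,-38,0,0,-1],[-4,-38,0,0,-1],[-4,-38,0,0,-1],[-4,-36,0,0,-1]]' >/dev/null
python3 -m handwheel '[[0,-30,0,0,-1],[0,-15,0,0,-1],[0,-5,0,0,-1],[0,0,0,0,-1],[0,0,0,0,-1]]' >/dev/null
python3 -c "from h import *;go(*G['s2'])"
```

```text
turn 0.1 deg, then x -0.9 y -3.4 mm; tool z=75.6 clock 14.6 q7 1.55 grip 0.12 40.2 F [-0.3  0.5 -0.4]
```

```bash

python3 -m handwheel '[[-0.9,-3.4,10,0,-1],[0,0,20,0,-1],[0,0,15,0,-1],[0,0,10,0,-1],[0,0,6,0,-1],[0,0,0,0,-1],[0,0,0,0,-1],[0,0,0,0,-1]]'  >/dev/null
python3 -c "from h import *;go(*G['s2'])"
```

```text
turn -0.0 deg, then x 1.0 y 2.0 mm; tool z=15.7 clock 15.2 q7 1.59 grip 0.124 40.2 F [ 0.4  0.8 -0.1]
```

```bash

python3 -m handwheel '[[1,1.5,4,0,-1],[0,0,2.5,0,-1],[0,0,0,0,-1],[0,0,0,0,-1],[0,0,0,0,-0.6],[0,0,0,0,-0.4],[0,0,0,0,-0.3],[0,0,0,0,-0.3],[0,0,0,0,-0.3]]'
python3 -m handwheel '[[0,0,-5,0,-0.3],[0,0,-15,0,-0.3],[0,0,-25,0,-0.3],[0,0,-30,0,-0.3],[0,0,-15,0,-0.3],[0,0,-5,0,-0.3],[0,0,0,0,-0.3]]' >/dev/null
python3 -c "from h import *;go(*G['spatula'])"
```

```text
clock: 15.97
tool_pos: [0.5931, 0.0183, 0.0086]
tool_rot: [0.067, 0.998, 0.0, 0.0]
ft_force: [-0.8, -0.3, -0.1]
grip_width: 0.348
gripper_force: 0.0
turn 5.3 deg, then x 97.9 y -397.8 mm; tool z=105.1 clock 16.6 q7 1.54 grip 0.345 0.0 F [-0.3 -0.5 -2. ]
```

```bash

python3 -m handwheel '[[0,0,0,5.3,-0.1],[5,-22,0,0,-0.1],[8,-33,0,0,-0.1],[9,-36,0,0,-0.1],[9,-36,0,0,-0.1],[9,-36,0,0,-0.1],[9,-36,0,0,-0.1],[9,-36,0,0,-0.1],[9,-36,0,0,-0.1],[9,-36,0,0,-0.1]]' >/dev/null
python3 -m handwheel '[[9,-36,0,0,-0.1],[8,-30,0,0,-0.1],[5,-20,0,0,-0.1],[0,-5,0,0,-0.1],[0,0,0,0,-0.1],[0,0,0,0,-0.1]]' >/dev/null
python3 - <<'E'
from h import *
go(*G['spatula'])
p=get_image("top"); save(p,"t4.png")
cv2.imwrite("pics/t4c.png",cv2.resize(p["frame"][70:220,190:390],None,fx=4,fy=4,interpolation=cv2.INTER_CUBIC)[:,:,::-1])
E
```

```text
turn 0.1 deg, then x -0.8 y -0.8 mm; tool z=102.5 clock 17.9 q7 2.22 grip 0.448 0.0 F [ 0.8  0.7 -0.5]
```

View pics/t4c.png

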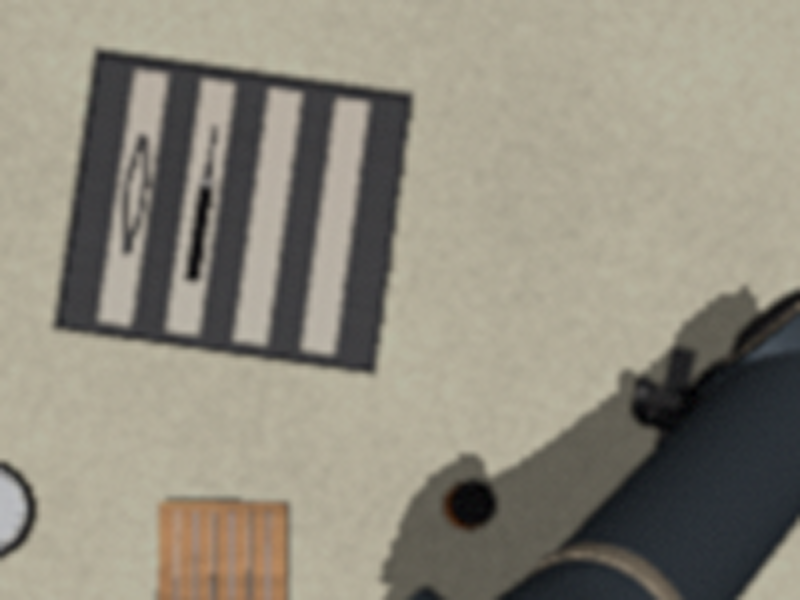

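The probe lies along and centred on the second strip, from about (213,130) to (192,280) in the crop. Picking up the spatula.

```bash

python3 -m handwheel '[[-0.8,-0.8,25,0,-0.1],[0,0,25,0,-0.1],[0,0,20,0,-0.1],[0,0,12,0,-0.1],[0,0,9,0,-0.1],[0,0,5,0,-0.1],[0,0,0,0,-0.1],[0,0,0,0,-0.1],[0,0,0,0,-0.1]]' 
python3 -c "
from h import *
go(*G['spatula'])"
```

```text
clock: 18.68
tool_pos: [0.4095, -0.349, 0.0084]
tool_rot: [0.113, 0.994, -0.0, 0.001]
ft_force: [0.3, 0.1, 0.6]
grip_width: 0.449
gripper_force: 0.0
turn 0.0 deg, then x 0.9 y 1.7 mm; tool z=8.4 clock 18.7 q7 2.3 grip 0.449 0.0 F [0.3 0.1 0.6]
```

```bash

python3 -m handwheel '[[0.9,1.5,4.5,0,-0.1],[0,0,0,0,-0.5],[0,0,0,0,-0.8],[0,0,0,0,-1],[0,0,0,0,-1],[0,0,0,0,-1],[0,0,0,0,-1],[0,0,0,0,-1],[0,0,0,0,-1]]' 40
python3 -m handwheel '[[0,0,-5,0,-1],[0,0,-15,0,-1],[0,0,-20,0,-1],[0,0,-20,0,-1],[0,0,-10,0,-1],[0,0,-3,0,-1],[0,0,0,0,-1],[0,0,0,0,-1]]'
python3 -c "from h import *;go(*G['s3'])"
```

```text
clock: 19.43
tool_pos: [0.4084, -0.347, 0.0033]
tool_rot: [0.113, 0.994, 0.0, 0.0]
ft_force: [-0.4, 0.2, 5.4]
grip_width: 0.121
gripper_force: 40.5
clock: 20.1
tool_pos: [0.408, -0.3464, 0.0753]
tool_rot: [0.113, 0.994, 0.0, -0.0]
ft_force: [-0.1, 0.1, 0.1]
grip_width: 0.123
gripper_force: 39.9
turn -5.3 deg, then x -135.9 y 332.7 mm; tool z=75.3 clock 20.1 q7 2.24 grip 0.123 39.9 F [-0.1  0.1  0.1]
```

```bash

python3 -m handwheel '[[0,0,0,-5.3,-1],[-10,22,0,0,-1],[-13,32,0,0,-1],[-14,36,0,0,-1],[-14,36,0,0,-1],[-14,36,0,0,-1],[-14,36,0,0,-1],[-14,36,0,0,-1],[-14,36,0,0,-1],[-14,31,0,0,-1]]' >/dev/null
python3 -m handwheel '[[-10,20,0,0,-1],[-5,10,0,0,-1],[0,0,0,0,-1],[0,0,0,0,-1],[0,0,0,0,-1]]' >/dev/null
python3 -c "from h import *;go(*G['s3'])"
```

```text
turn -0.2 deg, then x -0.3 y 5.1 mm; tool z=75.5 clock 21.4 q7 1.67 grip 0.12 39.9 F [-0.6 -0.7 -1.8]
```

```bash

python3 -m handwheel '[[0,4,10,0,-1],[0,0,20,0,-1],[0,0,15,0,-1],[0,0,10,0,-1],[0,0,5,0,-1],[0,0,0,0,-1],[0,0,0,0,-1],[0,0,0,0,-1]]'  >/dev/null
python3 -c "from h import *;go(*G['s3'])"
```

```text
turn -0.1 deg, then x 1.5 y -1.4 mm; tool z=16.8 clock 22.0 q7 1.7 grip 0.123 39.9 F [-0.3 -0.4 -0.3]
```

```bash

python3 -m handwheel '[[1,-1,4.5,0,-1],[0,0,3,0,-1],[0,0,0,0,-1],[0,0,0,0,-1],[0,0,0,0,-0.6],[0,0,0,0,-0.4],[0,0,0,0,-0.3],[0,0,0,0,-0.3],[0,0,0,0,-0.3]]'
python3 -m handwheel '[[0,0,-5,0,-0.3],[0,0,-15,0,-0.3],[0,0,-25,0,-0.3],[0,0,-30,0,-0.3],[0,0,-15,0,-0.3],[0,0,-5,0,-0.3],[0,0,0,0,-0.3]]' >/dev/null
python3 -c "from h import *;go(*G['scoop'])"
```

```text
clock: 22.77
tool_pos: [0.5867, -0.0339, 0.0086]
tool_rot: [0.067, 0.998, 0.0, 0.0]
ft_force: [0.1, 0.8, -0.1]
grip_width: 0.349
gripper_force: 0.0
turn -10.2 deg, then x 166.5 y 360.0 mm; tool z=105.1 clock 23.4 q7 1.65 grip 0.352 0.0 F [ 0.3 -0.4 -0.5]
```

```bash

python3 -m handwheel '[[0,0,0,-5.1,-0.1],[0,0,0,-5.1,-0.1],[12,24,0,0,-0.1],[15,33,0,0,-0.1],[16,35,0,0,-0.1],[16,35,0,0,-0.1],[16,35,0,0,-0.1],[16,35,0,0,-0.1],[16,35,0,0,-0.1],[16,35,0,0,-0.1]]' >/dev/null
python3 -m handwheel '[[16,35,0,0,-0.1],[14,28,0,0,-0.1],[9,20,0,0,-0.1],[4,10,0,0,-0.1],[0,0,0,0,-0.1],[0,0,0,0,-0.1]]' >/dev/null
python3 - <<'E'
from h import *
go(*G['scoop'])
p=get_image("top"); save(p,"t5.png")
cv2.imwrite("pics/t5c.png",cv2.resize(p["frame"][70:220,120:320],None,fx=4,fy=4,interpolation=cv2.INTER_CUBIC)[:,:,::-1])
E
```

```text
turn 0.0 deg, then x -0.7 y 1.2 mm; tool z=102.8 clock 24.7 q7 1.02 grip 0.45 0.0 F [ 0.5 -0.5  0.1]
```

View pics/t5c.png

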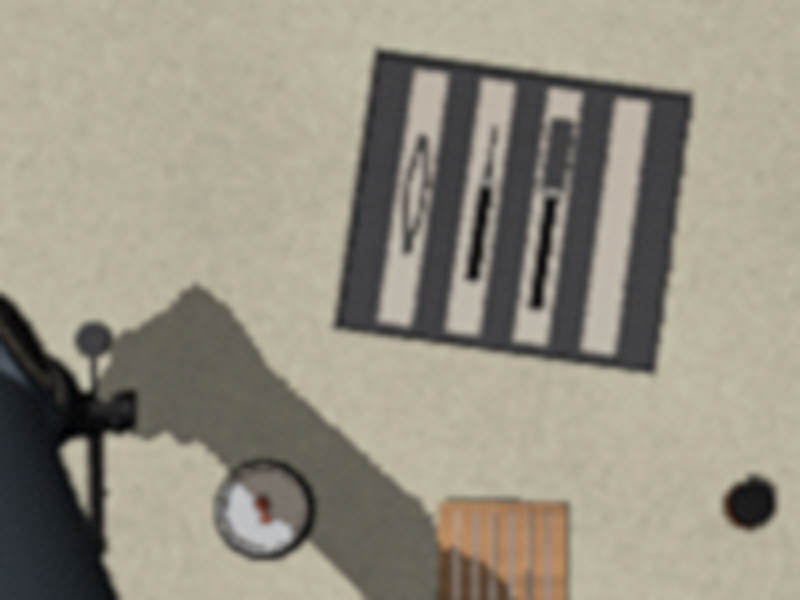

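The spatula lies on the third strip, from about (562,118) to (537,308), so it is centred. The scoop is under the gripper at about (97,410). Descending.

```bash

python3 -m handwheel '[[-0.7,1,25,0,-0.1],[0,0,25,0,-0.1],[0,0,20,0,-0.1],[0,0,12,0,-0.1],[0,0,9,0,-0.1],[0,0,5,0,-0.1],[0,0,0,0,-0.1],[0,0,0,0,-0.1],[0,0,0,0,-0.1]]' >/dev/null
python3 -c "
from h import *
go(*G['scoop'])"
```

```text
turn 0.0 deg, then x 0.8 y -1.0 mm; tool z=8.4 clock 25.5 q7 1.08 grip 0.454 0.0 F [-0.1 -0.  -0.9]
```

```bash

python3 -m handwheel '[[0.8,-1,4.5,0,-0.1],[0,0,0,0,-0.5],[0,0,0,0,-0.8],[0,0,0,0,-1],[0,0,0,0,-1],[0,0,0,0,-1],[0,0,0,0,-1],[0,0,0,0,-1],[0,0,0,0,-1]]' 40
python3 -m handwheel '[[0,0,-5,0,-1],[0,0,-15,0,-1],[0,0,-20,0,-1],[0,0,-20,0,-1],[0,0,-10,0,-1],[0,0,-3,0,-1],[0,0,0,0,-1],[0,0,0,0,-1]]'
python3 -c "from h import *;go(*G['s4'])"
```

```text
clock: 26.23
tool_pos: [0.4047, 0.3186, 0.0034]
tool_rot: [-0.022, 1.0, 0.0, 0.0]
ft_force: [-0.4, -0.2, 5.4]
grip_width: 0.12
gripper_force: 40.4
clock: 26.9
tool_pos: [0.4042, 0.318, 0.0754]
tool_rot: [-0.022, 1.0, -0.0, -0.0]
ft_force: [-0.5, -0.3, -1.1]
grip_width: 0.121
gripper_force: 39.8
turn 10.2 deg, then x -227.5 y -379.4 mm; tool z=75.4 clock 26.9 q7 1.04 grip 0.121 39.8 F [-0.5 -0.3 -1.1]
```

```bash

python3 -m handwheel '[[0,0,0,5.1,-1],[0,0,0,5.1,-1],[-15,-25,0,0,-1],[-18,-30,0,0,-1],[-20,-33,0,0,-1],[-20,-33,0,0,-1],[-20,-33,0,0,-1],[-20,-33,0,0,-1],[-20,-33,0,0,-1],[-20,-33,0,0,-1]]' >/dev/null
python3 -m handwheel '[[-20,-33,0,0,-1],[-20,-33,0,0,-1],[-16,-28,0,0,-1],[-10,-18,0,0,-1],[-5,-8,0,0,-1],[0,0,0,0,-1],[0,0,0,0,-1],[0,0,0,0,-1]]' >/dev/null
python3 -c "from h import *;go(*G['s4'])"
```

```text
turn 0.1 deg, then x -4.6 y -8.9 mm; tool z=75.2 clock 28.4 q7 1.73 grip 0.121 39.8 F [-0.6 -0.9 -0.8]
```

```bash

python3 -m handwheel '[[-4,-7,0,0,-1],[0,-1,10,0,-1],[0,0,20,0,-1],[0,0,15,0,-1],[0,0,10,0,-1],[0,0,5,0,-1],[0,0,0,0,-1],[0,0,0,0,-1],[0,0,0,0,-1]]'  >/dev/null
python3 -c "from h import *;go(*G['s4'])"
```

```text
turn -0.1 deg, then x 1.3 y 1.5 mm; tool z=16.7 clock 29.1 q7 1.78 grip 0.125 39.8 F [ 0.1  0.1 -0.4]
```

```bash

python3 -m handwheel '[[1,1,4.5,0,-1],[0,0,3,0,-1],[0,0,0,0,-1],[0,0,0,0,-1],[0,0,0,0,-0.6],[0,0,0,0,-0.4],[0,0,0,0,-0.3],[0,0,0,0,-0.3],[0,0,0,0,-0.3]]'
python3 -m handwheel '[[0,0,-5,0,-0.3],[0,0,-15,0,-0.3],[0,0,-25,0,-0.3],[0,0,-35,0,-0.3],[0,0,-35,0,-0.3],[0,0,-35,0,-0.3],[0,-20,-15,0,-0.3],[0,-35,0,0,-0.3],[0,-38,0,0,-0.3],[0,-38,0,0,-0.3]]' >/dev/null
python3 -m handwheel '[[0,-38,0,0,-0.3],[0,-38,0,0,-0.3],[0,-20,0,0,-0.3],[0,0,0,0,-0.3],[0,0,0,0,-0.3]]'
python3 - <<'E'
from h import *
p=get_image("top"); save(p,"t6.png"); q=get_image("side")
a=cv2.resize(p["frame"][75:170,195:305],(600,518),interpolation=cv2.INTER_CUBIC)
cv2.imwrite("pics/t6c.png",a[:,:,::-1])
cv2.imwrite("pics/s6c.png",cv2.resize(q["frame"][150:240,270:400],(780,540),interpolation=cv2.INTER_CUBIC)[:,:,::-1])
# strips frame check: dark pixels well inside each strip
yaw=np.radians(-7.6); X=np.array([np.cos(yaw),np.sin(yaw)]); Y=np.array([-X[1],X[0]])
g=p["frame"].max(2).astype(np.float32)
for k in("s1","s2","s3","s4"):
    c=np.array(G[k][:2]); xs=np.arange(-100,101,1); ys=np.arange(-12,12.1,.5)
    UV=np.array([[w2pix(p,[*(c+X*a/1e3+Y*b/1e3),.009]) for a in xs] for b in ys],np.float32)
    I=cv2.remap(g,UV[...,0],UV[...,1],cv2.INTER_LINEAR); D=np.clip(165-I,0,None)*(I<150); D[np.abs(ys)>10.5]=0
    w=D.sum(0); on=xs[w>120]; cy=(D*ys[:,None]).sum(0)/(w+1e-6); m=w>120
    f=np.polyfit(xs[m],cy[m],1,w=np.sqrt(w[m])) if m.sum()>5 else None
    print(k,"x extent",on.min(),on.max(),"slope deg %.1f y0 %.1f"%(np.degrees(f[0]),f[1]))
E
```

```text
clock: 29.9
tool_pos: [0.5791, -0.0885, 0.0086]
tool_rot: [0.067, 0.998, 0.0, 0.0]
ft_force: [0.1, -0.7, 0.3]
grip_width: 0.348
gripper_force: 0.0
clock: 31.15
tool_pos: [0.548, -0.3149, 0.1737]
tool_rot: [0.068, 0.998, -0.0, -0.0]
ft_force: [0.6, 0.7, -0.2]
grip_width: 0.351
gripper_force: 0.0
s1 x extent -46 100 slope deg 0.2 y0 -1.3
s2 x extent -62 63 slope deg -0.3 y0 -2.5
s3 x extent -78 80 slope deg -0.0 y0 -0.6
s4 x extent -92 95 slope deg 0.2 y0 -1.5
```

View pics/t6c.png

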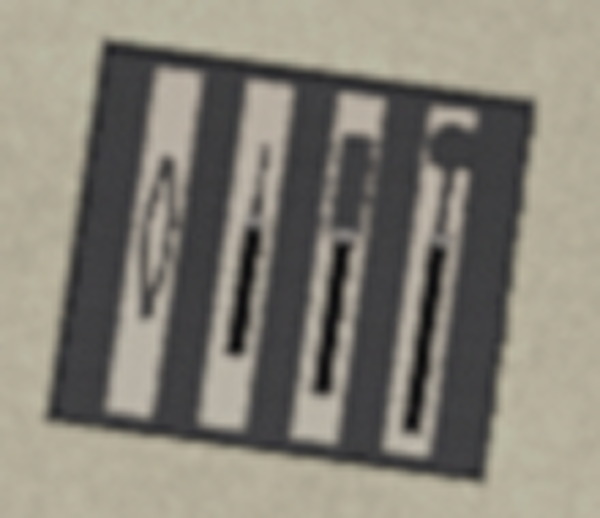

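View pics/s6c.png

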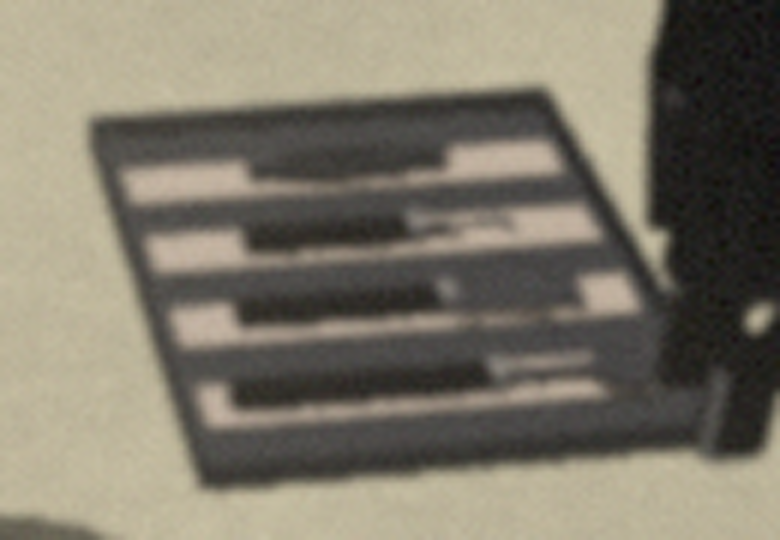

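All four instruments lie flat, along and centred on their strips to within about 2 mm, in the right order, with the gripper clear of them. Handing in.

```bash
python3 -c "from h import *;print(manip.close_job())"
```

```text
the job is handed in; nothing more can be done
None
```

The job is handed in: forceps, probe, spatula and scoop each lie flat along the middle of their own strip, in that order from the dish's side, within about 2.5 mm of the strip's centreline. It took about 31 s of the 120 s allowed, but the hand-in call gave no verdict.

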